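# Swing the divider back into the cutlery tray

## Robot

A 6-joint arm with a two-finger parallel gripper is mounted at the origin on the work surface; the furniture and walls round the work are solid. World frame = base frame: x ahead of the robot, y to its left, z up, the work surface at z = 0. Lengths are in m, angles in rad, forces in N, time in s.
With the tool pointing down it reaches from about 0.35 to 0.975 m from the base axis. Payload 4.9 kg.
Tool frame: the origin (TCP) lies at the very end of the fingers, on their centre line; the grasp point (between the pads) lies 19 mm behind it; z points along the fingers, y is the line along which they close (so a half turn about z gives the same grasp; the last joint's range is limited). The gripper opens to 85 mm and grips with 20 to 120 N. Pads are 22 mm wide; open, the fingers measure 114 mm over their backs; the gripper's body (76 mm by 85 mm) begins 54 mm behind the grasp point. The pads swing forward as they close: fully open they stand 13 mm farther back than shut.
Start: joints at [-1.459, 0.053, 1.613, -0, 1.476, -0.119], TCP at [0.143, -0.608, 0.2] pointing down, gripper open.
Joint ranges: [-3.01, 3.01], [-1.01, 2.22], [0.06, 2.58], [-1.02, 4.17], [0.09, 2.62], [-3.14, 3.14]. Speed limits (rad/s): [2.57, 2.57, 3.14, 3.14, 3.14, 3.14].

## Interface

Orientations are given as a rotation vector (axis times angle).
In Python, from station import get_obs, get_image, finish_job gives the robot as it stands. The module is installed in compiled form; this text tells all that it offers.
- The arm moves only by the tool carry_out, never from a script. Its argument "rows" is a list of rows, each a list of 7 numbers: the turn, a rotation vector about the tool's x, y, z as a fraction of full scale, then the shift along the tool's x, y, z as a fraction of full scale, then the closure, from -1 (fully open) to 1 (shut). A call has 1 to 5 rows; each row is the pose to reach, as a shift and turn from the pose commanded when the call began, along the tool's axes at that moment, turning the shorter way round; what a row does not reach only later rows make up. Full scale, the value 1, is 300 mm for a shift and pi rad for a turn. A row lasts 1/10 s, in which the tool goes at most 50 mm and 8.59 degrees, less where a joint would pass 70% of its speed; a pose out of reach is approached as far as the arm can. A call with a number of a shift or a turn outside -1 to 1 is refused whole. A call with a gripper value outside its range is refused whole. The fingers move at their own pace and stop on an object; "force" is the grip in N (left out, the last holds). Time passes only in rows, so rows that repeat a pose let the fingers close. It gives the time, the measured TCP pose, the force, the opening and the grip force at its end, in the units of the state.
- get_obs(): the state, without advancing time (a new reading comes with each control period).
- get_image(name): name is "scene" or "side" or "wrist"; returns a dict with "img" (384x512x3 uint8, blue, green, red), "mtx" (3x3 intrinsics, pixels), "R" (3x3) and "t" (3): a world point X has camera coordinates R X + t. Camera axes: x right, y down, z forward; pixel columns grow to the right and rows downward; lengths in m; the calibration is good to about 2 mm. A picture is of the moment at which its call begins. There is no depth.
- finish_job(): hands the job in; it is judged then, once.
The state is a dict: "t": time; "q": joint angles; "dq": joint speeds; "effort": joint torques, N m; "tool_pos": TCP position; "tool_rot": TCP orientation; "contact_force": force on the tool from outside, world axes, zero at the start; "wrist_torque": the same for the moment, N m; "opening": finger opening in m; "grip_force": force on a finger pad.
Only numpy, scipy, OpenCV 4.12 (cv2) and the standard library are available. Lean on these libraries where they do the work, as an engineer would, in place of code of your own. Each camera call takes 0.05 s, during which the arm holds its last target. There are 200 camera calls.

## Task

Put the loose wooden divider back into the cutlery tray: stand it in the empty near compartment, well askew (some 20 degrees), and slide its notched heel (the blunt end) under the cap of the steel peg until you feel the notch bed on the peg. Then, keeping it pushed against the peg with about 10 N, swing it round the peg into line until the sprung roller clicks into the notch in its tapered end, and let go. Never force it beyond 15 N, and leave the cutlery and the mug where they are.

Things in the scene. Friction and masses are not known exactly. Their poses are not given: they have to be found in the camera images.
- tray: Fixed open tray of pale wood, 266 (x) by 280 mm (y); walls 8 thick, 46 high, floor 6 mm thick. Origin under its middle on the worktop; x away from the robot, y left. The divider belongs on the line x = 0. The near (-x) compartment is empty, the far one holds cutlery. A roller catch in a housing 22 mm wide, 38 mm high stands at the middle of the left (+y) end wall.
- peg_slot (a point): Middle of the peg's short slot, on the tray floor at x = 0, y = -112 mm in the tray; axes as the tray. The steel peg, 12 mm thick, is clamped in the slot and stands up to 8 mm either way along y of this point; where exactly must be felt. Its round cap, 22 mm across, lies 42 to 49 mm above the tray floor, so that the divider's heel slides in under it.
- toe_seat (a point): Point on the tray floor, x = 0, y = +102.3 mm in the tray: the middle of the divider's toe end stands here when home, up to 8 mm off along y as the peg is. The line from peg_slot to toe_seat is the divider's place; axes as the tray.
- divider_center (a point): Centre of the loose divider, a plain wooden bar 212 long (its x), 26 thick (y), 38 mm high (z, up), 0.09 to 0.18 kg, standing on its long edge. Heel (-x end): V notch 16 wide, 4.6 mm deep, that straddles the peg. Toe (+x end): tapered over 17 mm, with a V notch 8 wide, 3 mm deep, for the roller. Can be gripped across its thickness, best nearer the toe.
- divider_heel (a point): Point at the underside of the divider, on its centre line 108.3 mm from its centre (2.3 mm beyond the heel lips): it lies on the peg's axis when the notch is fully bedded. Axes as divider_center.
- divider_toe (a point): Middle of the divider's toe end at its underside, on its centre line 106 mm from its centre. Axes as divider_center.
- catch (a joint): How far the sprung roller (12 mm thick, upright, free-turning, 9 to 29 mm above the tray floor) is pressed towards the end wall, m: 0 when free (1.5 N, then 0.25 N per mm); 0.0005 to 0.0165 once it sits in the toe's notch, pushing the divider onto the peg; 0.0015 more as the toe's edge passes. The toe meets it about 5 degrees out of line; it resists with up to 13 N sideways.
- fork: Steel fork 196 x 27 x 13 mm lying in the far compartment; origin under its middle. To be left alone.
- teaspoon: Steel teaspoon 132 x 26 x 9 mm lying in the far compartment; origin under its middle. To be left alone.
- mug: White mug with a leaf pattern, 82 x 114 x 91 mm with its handle, beyond the tray on the left; origin under its middle. To be left alone.
Not all that is in view belongs to the job. Of the things shaped like the part that bears divider_center, the wooden one is meant.

How it is judged:
By the outcome, as a careful person would: the job done as asked, in the order asked, and still so for the second after the job is handed in, with the robot touching nothing.
It also fails if it takes over 64 s, if anything falls off the work surface, if the arm or the gripper's body presses on something with over 40 N, if the wrist force passes 120 N, or if a joint passes its speed limit or range.

## Working session

There is one attempt and no reset: what is moved stays moved. The work goes in short steps, Python scripts to look and compute and a tool call to move; the robot and the scene stay as the last step left them, time stands still between calls to the robot, and variables do not carry over. Pictures are saved under pics/ and viewed, at most 10 in all, crops included, and the job is handed in when it is done.

Besides the shell and the picture viewer there is one more tool, called after ">>>" by a JSON object that holds its "op" and its "data", one argument or row to a line. carry_out: Moves the arm, as the interface text tells. Shift numbers are shares of 300 mm and turn numbers shares of pi rad, none past 1 either way. Its arguments: {"type":"object","properties":{"rows":{"type":"array"},"force":{"type":"number"}},"required":["rows"]}

```bash
mkdir -p pics; python3 - <<'E'
from station import get_obs,get_image
import cv2,pickle,numpy as np
o=get_obs();print({k:np.round(v,3) for k,v in o.items()})
d={n:get_image(n) for n in("scene","side","wrist")}
pickle.dump(d,open("a.pkl","wb"))
for n in d: print(n,np.round(-d[n]["R"].T@d[n]["t"],3)); 
cv2.imwrite("pics/scene0.png",cv2.resize(d["scene"]["img"],(800,600)))
cv2.imwrite("pics/side0.png",cv2.resize(d["side"]["img"],(800,600)))
E
```

```text
{'t': np.float64(0.0), 'q': array([-1.459,  0.053,  1.614,  0.   ,  1.476, -0.119]), 'dq': array([-0.   , -0.   ,  0.001, -0.   , -0.   ,  0.001]), 'effort': array([-0.0000e+00, -3.9368e+01, -3.7018e+01, -0.0000e+00,  7.0000e-03,
        0.0000e+00]), 'tool_pos': array([ 0.143, -0.608,  0.199]), 'tool_rot': array([-3.119, -0.361, -0.   ]), 'contact_force': array([-0.344,  0.075, -0.723]), 'wrist_torque': array([-0.   ,  0.017,  0.005]), 'grip_force': np.float64(0.0), 'opening': np.float64(0.085)}
scene [-0.222 -0.607  0.473]
side [0.481 0.874 0.477]
wrist [ 0.215 -0.591  0.373]
```

View pics/scene0.png

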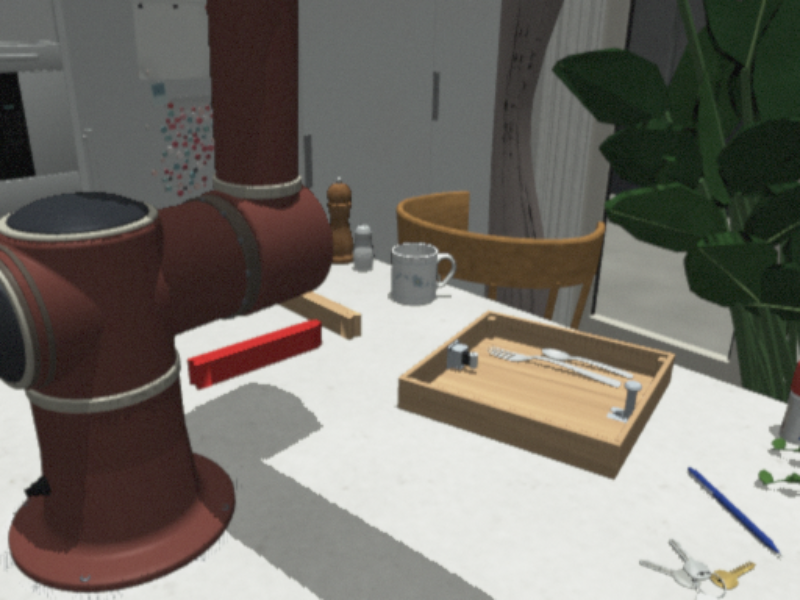

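View pics/side0.png

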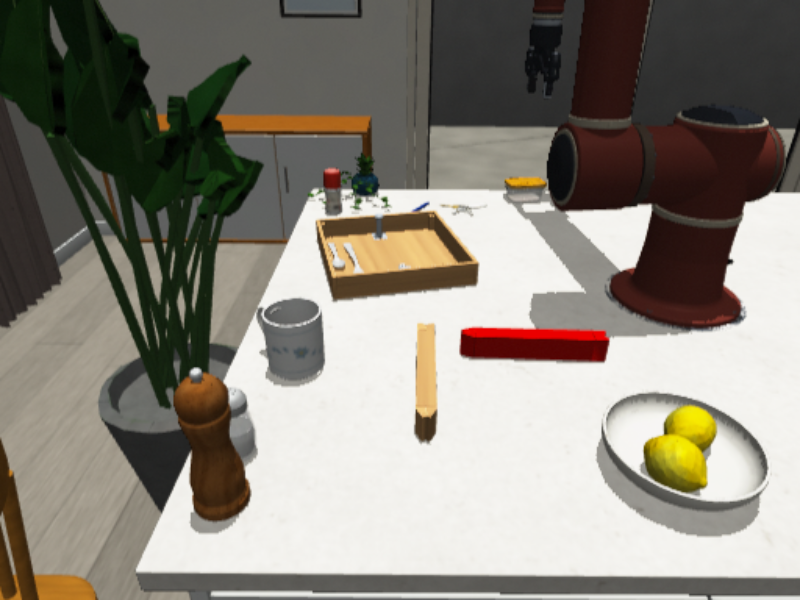

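The scene view shows the tray (rim corners about (400,378), (490,317), (673,355), (615,470)) with the peg at (632,390) and the roller at (465,355). The side view shows the wooden divider from (427,325) to (426,435), with the red one a decoy. I'll cast these roughly, then look closer with the wrist camera.

```bash
cat > h.py <<'E'
import numpy as np,cv2,pickle
from scipy.spatial.transform import Rotation as Rn
from station import get_obs,get_image
def cast(c,uv,z):
    uv=np.atleast_2d(np.float64(uv)); r=np.c_[uv,np.ones(len(uv))]@np.linalg.inv(c["mtx"]).T@c["R"]
    o=-c["R"].T@c["t"]; return o+r*((z-o[2])/r[:,2])[:,None]
def proj(c,X):
    p=(np.atleast_2d(X)@c["R"].T+c["t"])@c["mtx"].T; return p[:,:2]/p[:,2:]
E
python3 - <<'E'
from h import *
d=pickle.load(open("a.pkl","rb"));s=.64
print(cast(d["scene"],s*np.array([[400,378],[490,317],[673,355],[615,448]]),.046).round(3))
print(cast(d["side"],s*np.array([[317,222],[436,213],[477,263],[332,276]]),.046).round(3))
print(cast(d["side"],s*np.array([[418,325],[435,325],[416,412],[437,412]]),.038).round(3))
w=d["wrist"];o=get_obs();T=Rn.from_rotvec(o["tool_rot"]).as_matrix()
print("cam in tool",(T.T@(-w["R"].T@w["t"]-o["tool_pos"])).round(3),(T.T@w["R"].T).round(3).tolist(),w["mtx"].round(1).tolist())
print(T.round(3).tolist())
im=d["side"]["img"][195:295,250:300]; cv2.imwrite("pics/dv.png",cv2.resize(im,None,fx=6,fy=6,interpolation=2))
E
```

```text
[[ 0.342 -0.044  0.046]
 [ 0.577  0.002  0.046]
 [ 0.657 -0.248  0.046]
 [ 0.399 -0.31   0.046]]
[[ 0.662 -0.223  0.046]
 [ 0.411 -0.282  0.046]
 [ 0.349 -0.03   0.046]
 [ 0.602  0.026  0.046]]
[[0.458 0.168 0.038]
 [0.433 0.168 0.038]
 [0.465 0.363 0.038]
 [0.44  0.362 0.038]]
cam in tool [ 0.074 -0.001 -0.174] [[0.001, -0.959, -0.283], [1.0, 0.001, -0.0], [0.001, -0.283, 0.959]] [[275.4, 0.0, 258.7], [0.0, 275.4, 191.5], [0.0, 0.0, 1.0]]
[[0.973, 0.229, -0.0], [0.229, -0.973, 0.002], [0.0, -0.002, -1.0]]
```

View pics/dv.png

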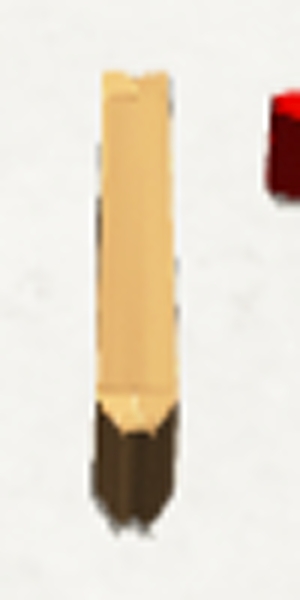

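The crop shows the tapered end at the bottom (toe, +y side) and the blunt notched heel at the top (-y side). Next I move the wrist camera over the tray.

>>> {"op": "carry_out", "data": {
  "rows": [
    [0,0,-0.235,0.615,-0.555,-0.07,-1],
    [0,0,-0.235,0.615,-0.555,-0.07,-1],
    [0,0,-0.235,0.615,-0.555,-0.07,-1],
    [0,0,-0.235,0.615,-0.555,-0.07,-1],
    [0,0,-0.235,0.615,-0.555,-0.07,-1]
  ]
}}

```text
t: 0.65
tool_pos: [0.2852, -0.4022, 0.2206]
tool_rot: [-2.776, -1.471, -0.0]
contact_force: [1.3, -0.1, 0.0]
opening: 0.0857
grip_force: 0.0
```

```bash
cat >> h.py <<'E'
def to(p,yaw):
    "print shift and turn (fractions) to TCP p with tool down, tool x at yaw deg"
    o=get_obs();T=Rn.from_rotvec(o["tool_rot"]);y=np.radians(yaw)
    G=Rn.from_matrix(np.array([[np.cos(y),np.sin(y),0],[np.sin(y),-np.cos(y),0],[0,0,-1.]]))
    r=(T.inv()*G).as_rotvec()/np.pi; s=T.inv().apply(np.array(p)-o["tool_pos"])/.3
    x=T.as_matrix()[:,0]
    print("t",o["t"].round(2),"at",o["tool_pos"].round(4),"yaw",np.degrees(np.arctan2(x[1],x[0])).round(2),"F",o["contact_force"].round(2),"op",round(float(o["opening"]),4),"grip",o["grip_force"])
    print("turn",r.round(4),"shift",s.round(4))
E
python3 -c "
from h import *
to([.495,-.10,.25],102)"
```

```text
Traceback (most recent call last):
  File "h.py", line 15, in to
    print("t",o["t"].round(2),"at",o["tool_pos"].round(4),"yaw",np.degrees(np.arctan2(x[1],x[0])).round(2),"F",o["contact_force"].round(2),"op",round(float(o["opening"]),4),"grip",o["grip_force"])
              ^^^^^^^^^^^^
AttributeError: 'float' object has no attribute 'round'
```

```bash
sed -i 's/o\["t"\].round(2)/round(float(o["t"]),2)/' h.py
python3 -c "
from h import *
to([.495,-.10,.25],102)"
```

```text
t 0.65 at [ 0.2852 -0.4022  0.2206] yaw 55.83 F [ 1.25 -0.15  0.  ] op 0.0857 grip 0.0
turn [ 0.000e+00 -1.000e-04 -2.565e-01] shift [ 1.2263  0.0129 -0.0975]
```

>>> {"op": "carry_out", "data": {
  "rows": [
    [0,0,-0.235,0.82,0.01,-0.065,-1],
    [0,0,-0.235,0.82,0.01,-0.065,-1],
    [0,0,-0.235,0.82,0.01,-0.065,-1],
    [0,0,-0.235,0.82,0.01,-0.065,-1],
    [0,0,-0.235,0.82,0.01,-0.065,-1]
  ]
}}

```text
t: 1.15
tool_pos: [0.4269, -0.2009, 0.2404]
tool_rot: [2.057, 2.374, 0.0]
contact_force: [0.4, -0.6, -0.3]
opening: 0.0854
grip_force: 0.0
```

>>> {"op": "carry_out", "data": {
  "rows": [
    [0,0,-0.022,0.3,0.27,-0.03,-1],
    [0,0,-0.022,0.3,0.27,-0.03,-1],
    [0,0,-0.022,0.3,0.27,-0.03,-1],
    [0,0,-0.022,0.3,0.27,-0.03,-1],
    [0,0,-0.022,0.3,0.27,-0.03,-1]
  ]
}}

```text
t: 1.65
tool_pos: [0.494, -0.1027, 0.2489]
tool_rot: [-1.98, -2.438, 0.001]
contact_force: [0.0, -0.3, 0.2]
opening: 0.0854
grip_force: 0.0
```

```bash
python3 -c "
from h import *
w=get_image('wrist');pickle.dump(w,open('tray.pkl','wb'))
cv2.imwrite('pics/tray.png',cv2.resize(w['img'],(800,600)))
to([.45,.27,.2],88)"
```

```text
t 1.7 at [ 0.4937 -0.1033  0.2489] yaw 101.76 F [-0.23  0.61  0.21] op 0.0856 grip 0.0
turn [-0.0003  0.      0.0765] shift [1.2478 0.1111 0.1628]
```

View pics/tray.png

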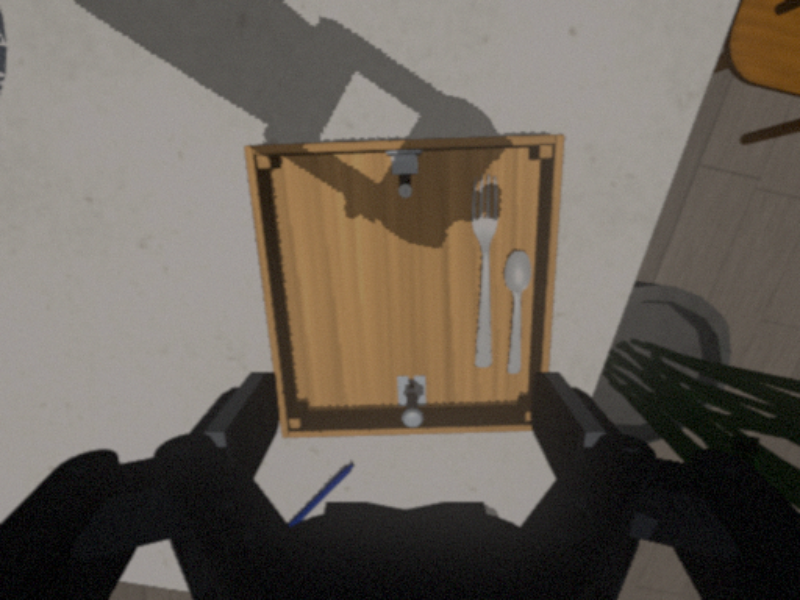

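The wrist view shows the whole tray: rim corners at about (246,147), (563,135), (533,430), (286,436), the roller at (405,187), the peg cap at (412,418), and the fork and spoon clear on the far side. I'll fit the rim and cast the cap.

```bash
python3 - <<'E'
from h import *
w=pickle.load(open("tray.pkl","rb"));im=w["img"]
h=cv2.cvtColor(im,cv2.COLOR_BGR2HSV)
m=((h[...,1]>75)&(h[...,0]>8)&(h[...,0]<28)&(h[...,2]>30)).astype(np.uint8)*255
m[:,385:]=0;m[285:]=0
m=cv2.morphologyEx(m,cv2.MORPH_CLOSE,np.ones((9,9)))
c=max(cv2.findContours(m,0,2)[0],key=cv2.contourArea)
X=cast(w,c[:,0]+0.0,.046)[:,:2]
r=cv2.minAreaRect(np.float32(X*1000));print(r,cv2.boxPoints(r).round(1).tolist())
print(cast(w,[[246*.64,147*.64],[563*.64,135*.64],[533*.64,430*.64],[286*.64,436*.64]],.046).round(4).tolist())
# cap: bright blob
g=im[255:278,252:276].astype(int)
b=np.argwhere((g.min(2)>110));print(len(b),b.mean(0)[::-1]+[252,255])
cap=cast(w,b.mean(0)[::-1]+[252,255],.055);print("cap",cap.round(4))
print("roller",cast(w,[405*.64,187*.64],.035).round(4))
# fine side edges by rows
E
```

```text
((507.6254577636719, -140.53599548339844), (320.2482604980469, 281.39837646484375), 12.838796615600586) [[320.20001220703125, -38.900001525878906], [382.79998779296875, -313.29998779296875], [695.0, -242.10000610351562], [632.5, 32.20000076293945]]
[[0.3482, -0.0385, 0.046], [0.6018, 0.0243, 0.046], [0.6578, -0.2471, 0.046], [0.4163, -0.3051, 0.046]]
115 [263.2        264.53913043]
cap [[ 0.5331 -0.2485  0.055 ]]
roller [[ 0.4836 -0.0431  0.035 ]]
```

```bash
python3 - <<'E'
from h import *
w=pickle.load(open("tray.pkl","rb"));im=cv2.GaussianBlur(w["img"],(3,3),0).astype(int)
s=im[...,2]-im[...,0]   # wood: red minus blue
def first(line,th=22): return int(np.argmax(line>th))
L=[(first(s[v,120:220])+120-.5,v) for v in range(105,235,3)]
R=[(390-first(s[v,300:390][::-1])-.5,v) for v in range(100,235,3)]
Tp=[(u,first(s[60:140,u])+60-.5) for u in range(175,345,3)]
B=[(u,290-first(s[240:290,u][::-1])-.5) for u in range(190,332,3)]
for n,P in zip("LRTB",(L,R,Tp,B)):
    X=cast(w,P,.046)[:,:2].astype(np.float32)
    for _ in range(3):
        f=cv2.fitLine(X,cv2.DIST_HUBER,0,.0005,.0005).ravel(); nn=np.array([-f[1],f[0]]); d=(X-f[2:])@nn
        X=X[abs(d)<.003] if (abs(d)<.003).sum()>5 else X
    print(n,len(X),np.degrees(np.arctan2(f[1],f[0])).round(2),f[2:].round(4),d.std().round(5))
    a=np.radians(13.3); ex=np.array([np.cos(a),np.sin(a)]);ey=np.array([-ex[1],ex[0]])
    print("   along ex,ey",(f[2:]@ex).round(4),(f[2:]@ey).round(4))
print("cap",np.array([.5331,-.2485])@ex,np.array([.5331,-.2485])@ey,"roller",np.array([.4836,-.0431])@ex)
cv2.imwrite("pics/traycrop.png",cv2.resize(w["img"][80:290,150:370],(792,756))[:600] if 0 else cv2.resize(w["img"][80:290,150:370],(616,588),interpolation=2))
E
```

```text
L 44 -76.24 [ 0.3663 -0.1248] 0.0004
   along ex,ey 0.3277 -0.2057
R 45 -76.24 [ 0.6288 -0.0777] 0.00041
   along ex,ey 0.5941 -0.2202
T 57 13.66 [ 0.4752 -0.005 ] 0.00055
   along ex,ey 0.4613 -0.1142
B 48 13.73 [ 0.5352 -0.2786] 0.00052
   along ex,ey 0.4568 -0.3943
cap 0.4616342973862218 -0.3644744647800849 roller 0.46071415920219255
```

View pics/traycrop.png

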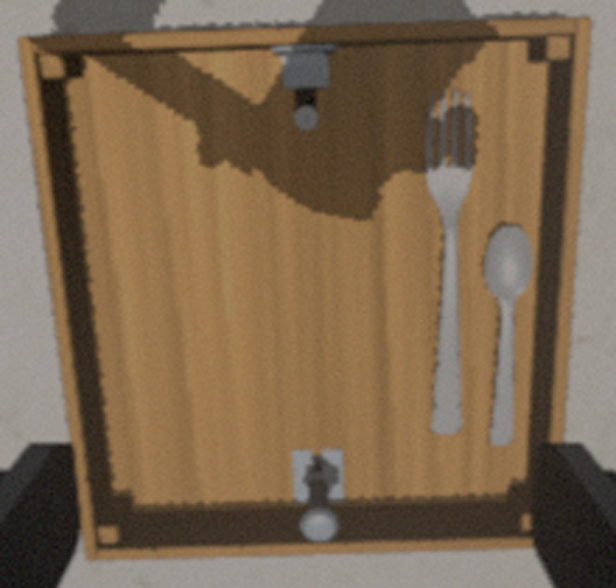

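The crop confirms the cap at (319,523), the slot plate at (317,474) and the roller at (306,117). The rim fits agree to within 0.1 degrees. Now the tray frame, the peg and a move towards the divider.

```bash
cat >> h.py <<'E'
YAW=13.74
_a=np.radians(YAW);EX=np.array([np.cos(_a),np.sin(_a)]);EY=np.array([-EX[1],EX[0]])
_x=(np.dot([.3663,-.1248],EX)+np.dot([.6288,-.0777],EX))/2
_y=(np.dot([.4752,-.005],EY)+np.dot([.5352,-.2786],EY))/2
C=_x*EX+_y*EY
def tray(p): d=np.array(p)[...,:2]-C; return np.c_[d@EX,d@EY]
def world(x,y): return C+x*EX+y*EY
E
python3 - <<'E'
from h import *
w=pickle.load(open("tray.pkl","rb"))
print("C",C,"cap",tray([[.5331,-.2485]]),"roller top@.035",tray(cast(w,[150*1+306/2.8,80+117/2.8],.035)))
k=lambda u,v:[150+u/2.8,80+v/2.8]
print("plate",tray(cast(w,[k(292,450),k(342,450),k(343,498),k(294,498)],.006)))
print("housing top",tray(cast(w,[k(272,46),k(335,46)],.044)))
print("fork min x",tray(cast(w,[k(427,110),k(430,432)],.012)))
to([.45,.27,.2],88)
E
```

```text
C [ 0.50733724 -0.14127742] cap [[-0.0004416  -0.11027333]] roller top@.035 [[0.00029678 0.0982325 ]]
plate [[-0.01417274 -0.09472218]
 [ 0.01555662 -0.09567327]
 [ 0.01556299 -0.12773791]
 [-0.01414761 -0.12678977]]
housing top [[-0.01447487  0.13109869]
 [ 0.01479456  0.13014584]]
fork min x [[ 0.06274076  0.09881254]
 [ 0.06674271 -0.0827733 ]]
t 1.7 at [ 0.4937 -0.1033  0.2489] yaw 101.76 F [-0.23  0.61  0.21] op 0.0856 grip 0.0
turn [-0.0003  0.      0.0765] shift [1.2478 0.1111 0.1628]
```

>>> {"op": "carry_out", "data": {
  "rows": [
    [0,0,0.07,0.8,0.07,0,-1],
    [0,0,0.07,0.8,0.07,0,-1],
    [0,0,0.07,0.8,0.07,0,-1],
    [0,0,0.07,0.8,0.07,0,-1],
    [0,0,0.07,0.8,0.07,0,-1]
  ]
}}

```text
t: 2.2
tool_pos: [0.4652, 0.1368, 0.2493]
tool_rot: [2.24, 2.202, 0.0]
contact_force: [0.5, -0.6, -0.7]
opening: 0.0855
grip_force: 0.0
```

```bash
python3 - <<'E'
from h import *
w=get_image("wrist");pickle.dump(w,open("div.pkl","wb"))
cv2.imwrite("pics/div.png",cv2.resize(w["img"],(800,600)))
to([.45,.30,.1],88)
E
```

```text
t 2.25 at [0.4639 0.1426 0.2493] yaw 89.41 F [-2.91  2.92 -0.36] op 0.0852 grip 0.0
turn [-0.0002 -0.0016  0.0078] shift [ 0.5218 -0.0515  0.5003]
```

View pics/div.png

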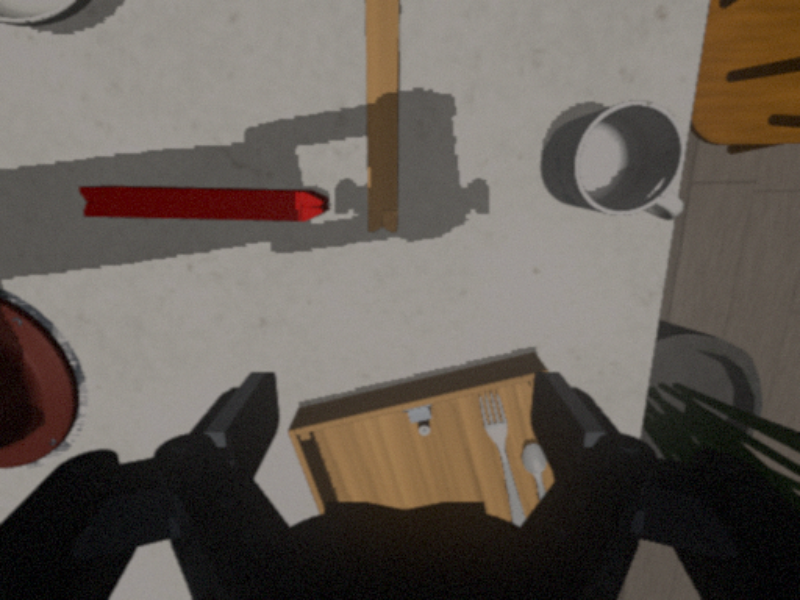

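The wrist view shows the divider's heel end at about (383,232), its edges at columns 368 and 398 running up out of view, and the mug well to the right. I'll fit its long edges.

```bash
python3 - <<'E'
from h import *
w=pickle.load(open("div.pkl","rb"));im=cv2.GaussianBlur(w["img"],(3,3),0).astype(int)
s=im[...,2]-im[...,0]
Ls,Rs=[],[]
for v in range(6,140,3):
    r=np.where(s[v,220:270]>25)[0]+220
    if len(r)>10: Ls.append((r[0]-.5,v));Rs.append((r[-1]+.5,v))
def fit(P):
    X=cast(w,P,.038)[:,:2].astype(np.float32);f=cv2.fitLine(X,cv2.DIST_HUBER,0,.0003,.0003).ravel();return f if f[1]>0 else np.r_[-f[:2],f[2:]]
l,r=fit(Ls),fit(Rs)
for f in(l,r):print(np.degrees(np.arctan2(f[1],f[0])).round(2),"x at y=.2,.3",[(f[2]+(y-f[3])*f[0]/f[1]).round(4) for y in(.2,.3)])
col=s[130:160,238:252]; print("heel row",[int(130+np.where(c>25)[0][-1]) for c in col.T])
vh=130+np.median([np.where(c>25)[0][-1] for c in col.T])+.5
print("heel",cast(w,[244,vh],.038).round(4), cast(w,[244,vh],.0).round(4))
a=pickle.load(open("a.pkl","rb"))["side"]
print("toe from side",cast(a,[[250+137/6-.5,195+432/6-.5]],.038),"heel",cast(a,[[250+105/6-.5,195+72/6-.5],[250+165/6-.5,195+74/6-.5]],.038).round(4))
E
```

```text
88.78 x at y=.2,.3 [np.float32(0.4358), np.float32(0.4379)]
87.57 x at y=.2,.3 [np.float32(0.4605), np.float32(0.4647)]
heel row [147, 147, 146, 146, 145, 145, 144, 144, 145, 146, 146, 147, 147, 147]
heel [[0.4467 0.1619 0.038 ]] [[0.4446 0.1571 0.    ]]
toe from side [[0.45357118 0.37029357 0.038     ]] heel [[0.4595 0.1617 0.038 ]
 [0.4362 0.1629 0.038 ]]
```

>>> {"op": "carry_out", "data": {
  "rows": [
    [0,0,0.007,0.59,-0.045,0.53,-1],
    [0,0,0.007,0.59,-0.045,0.53,-1],
    [0,0,0.007,0.59,-0.045,0.53,-1],
    [0,0,0.007,0.59,-0.045,0.53,-1],
    [0,0,0.007,0.59,-0.045,0.53,-1]
  ]
}}

```text
t: 2.75
tool_pos: [0.4541, 0.3133, 0.0878]
tool_rot: [-2.262, -2.179, 0.003]
contact_force: [0.4, 0.3, -0.5]
opening: 0.0856
grip_force: 0.0
```

>>> {"op": "carry_out", "data": {
  "rows": [
    [0,0,0,0,0,0,-1],
    [0,0,0,0,0,0,-1]
  ]
}}

```text
t: 2.95
tool_pos: [0.4548, 0.3122, 0.0895]
tool_rot: [2.262, 2.18, -0.003]
contact_force: [-0.8, -0.6, -0.4]
opening: 0.0853
grip_force: 0.0
```

```bash
python3 - <<'E'
from h import *
w=get_image("wrist");pickle.dump(w,open("div2.pkl","wb"));im=cv2.GaussianBlur(w["img"],(3,3),0).astype(int)
s=im[...,2]-im[...,0]
for v in (40,60,80,100,120,140,160,180,200,220):
    r=np.where(s[v,200:330]>25)[0]+200
    if len(r)>8: print(v,r[0],r[-1],len(r),cast(w,[[r[0]-.5,v],[r[-1]+.5,v]],.038)[:,:2].round(4).tolist())
to([.452,.322,.008],88.2)
E
```

```text
140 242 264 23 [[0.4441, 0.3626], [0.4627, 0.362]]
160 238 267 30 [[0.4399, 0.3465], [0.4647, 0.3456]]
180 239 267 29 [[0.4398, 0.3295], [0.4642, 0.3286]]
200 239 267 29 [[0.4387, 0.3117], [0.4637, 0.3108]]
220 240 268 29 [[0.4386, 0.2932], [0.4641, 0.2923]]
t 3.0 at [0.4557 0.3123 0.0909] yaw 87.83 F [-0.46  0.38  0.26] op 0.0857 grip 0.0
turn [ 0.0003  0.0001 -0.002 ] shift [ 0.0318 -0.0139  0.2765]
```

>>> {"op": "carry_out", "data": {
  "rows": [
    [0,0,-0.002,0.032,-0.013,0.1,-1],
    [0,0,-0.002,0.032,-0.013,0.2,-1],
    [0,0,-0.002,0.032,-0.013,0.27,-1],
    [0,0,-0.002,0.032,-0.013,0.27,-1],
    [0,0,-0.002,0.032,-0.013,0.27,1]
  ],
  "force": 60
}}

```text
t: 3.5
tool_pos: [0.4528, 0.3227, 0.0111]
tool_rot: [2.256, 2.185, 0.003]
contact_force: [-0.7, 0.2, 1.2]
opening: 0.0732
grip_force: 0.0
```

>>> {"op": "carry_out", "data": {
  "rows": [
    [0,0,0,0,0,0,1],
    [0,0,0,0,0,0,1],
    [0,0,0,0,0,0,1],
    [0,0,0,0,0,0,1],
    [0,0,0,0,0,0,1]
  ]
}}

```text
t: 4.0
tool_pos: [0.4513, 0.3234, 0.0096]
tool_rot: [2.254, 2.188, 0.001]
contact_force: [0.1, -0.6, -0.4]
opening: 0.0003
grip_force: 0.0
```

```bash
python3 - <<'E'
from h import *
to([.452,.322,.15],88.2)
E
```

```text
t 4.0 at [0.4513 0.3234 0.0096] yaw 88.29 F [ 0.12 -0.64 -0.37] op 0.0003 grip 0.0
turn [ 0.0001 -0.0001  0.0005] shift [-0.0046  0.0026 -0.4681]
```

```bash
python3 - <<'E'
from h import *
w=get_image("wrist");s=get_image("side")
a=cv2.resize(w["img"],(400,300));b=cv2.resize(s["img"][150:300,200:400],(400,300))
cv2.imwrite("pics/g.png",np.hstack([a,b]))
E
```

```text
(no output)
```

View pics/g.png

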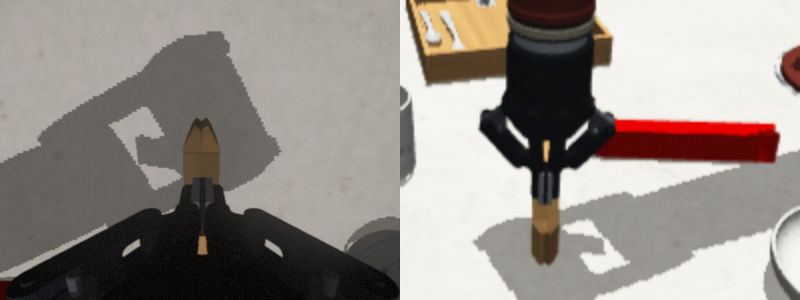

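The picture shows the fingers apparently shut over the divider, with no grip. I'll examine the pixels there as a coarse text mask.

```bash
python3 - <<'E'
from h import *
w=get_image("wrist");im=w["img"].astype(int)
print("cam",(-w["R"].T@w["t"]).round(4),"q",get_obs()["q"].round(3))
for v in range(150,336,6):
    print(v,"".join("w" if p[2]-p[0]>25 else "#" if p.max()<45 else "+" if p.max()<100 else "." for p in im[v,220:300]))
p=proj(w,[[.4513,.3234,.0096],[.4513,.3234,.0286],[.4513,.3234,.038]]);print(p)
E
```

```text
cam [0.4548 0.3964 0.1833] q [0.488 0.086 1.918 0.    1.138 0.518]
150 ..............................++++.........+++..................................
156 ..............+...........++++++++++#+++++++++++++..................+...........
162 .......................+++w+wwwww++++++ww+wwwwww+++++.....+.....................
168 ....+....+...........+++wwwwwwwwwwwwwwwwwwwwwwwwwww+++++....+....+..++....+..+..
174 .........+.++..+..++++wwwwwwwwwwwwwwwwwwwwwwwwwwwwwwwww+++......................
180 .+.+............++wwwwwwwwwwwwwwwwwwwwwwwwwwwwwwwwwwwwwwww++........+...........
186 ......++......++wwwwwwwwwwwwwwwwwwwwwwwwwwwwwwwwwwwwwwwwwwww+..+................
192 ..............+wwwwwwwwwwwwwwwwwwwwwwwwwwwwwwwwwwwwwwwwwwwwww+..................
198 .............++wwwwwwwwwwwwwwwwwwwwwwwwwwwwwwwwwwwwwwwwwwwwww+..................
204 .....+.......++wwwwwwwwwwwwwwwwwwwwwwwwwwwwwwwwwwwwwwwwwwwwww...................
210 ..............+wwwwwwwwwwwwwwwwwwwwwwwwwwwwwwwwwwwwwwwwwwwwww+..................
216 ............+++wwwwwwwwwwwwwwwwwwwwwwwwwwwwwwwwwwwwwwwwwwwww++...+..............
222 .........
[... 989 characters left out ...]
#################
294 ################################################################################
300 ################################################################################
306 ##################################wwwwwwwwww####################################
312 ##################################wwwwwwwwwww###################################
318 #################################wwwwwwwwwwwww##################################
324 ################################+wwwwwwwwwwwww##################################
330 ################################################################################
[[256.73476639 222.36527989]
 [256.51719417 234.45101556]
 [256.39122959 241.44811576]]
```

>>> {"op": "carry_out", "data": {
  "rows": [
    [0,0,0,0,0,0,-0.2],
    [0,0,0,0,0,0,-0.2],
    [0,0,0,0,0,0,-0.2],
    [0,0,0,0,0,0,-0.2],
    [0,0,0,0,0,0,-0.2]
  ],
  "force": 30
}}

```text
t: 4.65
tool_pos: [0.4512, 0.3233, 0.0093]
tool_rot: [-2.254, -2.188, 0.0]
contact_force: [0.2, -0.3, -0.1]
opening: 0.0514
grip_force: 0.0
```

```bash
python3 - <<'E'
from h import *
w=get_image("wrist");im=w["img"].astype(int)
for v in range(150,264,8):
    print(v,"".join("w" if p[2]-p[0]>25 else "#" if p.max()<45 else "+" if p.max()<100 else "." for p in im[v,195:325]))
to([.452,.322,.008],88.2)
E
```

```text
150 ........+...+........................+..........+...+..++++........++++..............+........+...................................
158 ...........+.+...............................+.+.+++++++++++++++++++++++++++............+.........................................
166 ....................+...+.....+...++.....++....+++wwwwwwwwwwwwwwwwwwwwwwwwww++++....+++......+.+...................+......+.......
174 .................++........+.++++.++.+.....+++wwwwwwwwwwwwwwwwwwwwwwwwwwwwwwwwww+++.....++...+..+.................................
182 ...................+.+...+..............+++wwwwwwwwwwwwwwwwwwwwwwwwwwwwwwwwwwwwwwww++..+...+...........+.++.+..+........+.........
190 .+++........................+++.+....+.+wwwwwwwwwwwwwwwwwwwwwwwwwwwwwwwwwwwwwwwwwwwwww+....+.......................+..............
198 ......................+.++.........+...+wwwwwwwwwwwwwwwwwwwwwwwwwwwwwwwwwwwwwwwwwwwwww..+............+.+..+..+.....+..............
206 .+.....+..............+..........+.....+wwwwwwwwwwwwwwwwwwwwwwwwwwwwwwwwwwwwwwwwwwwwww+.........+..+++.............+..............
214 ..............++
[... 370 characters left out ...]
++++++++++....
238 +++++++++########+....+....+............+wwwwwwwwwwwwwwwwwwwwwwwwwwwwwwwwwwwwwwwwwwww++...+...........+......+++######+++++++++++.
246 ++++++############++....+.........++...++wwwwwwwwwwwwwwwwwwwwwwwwwwwwwwwwwwwwwwwwwww..........................++#######+##++++++++
254 ++################++...++..............++wwwwwwwwwwwwwwwwwwwwwwwwwwwwwwwwwwwwwwwwwww..........................+#####+#####+##+++++
262 ##################++..+.+.................wwwwwwwwwwwwwwwwwwwwwwwwwwwwwwwwwwwwwwwwww..........................++##########+######+
t 4.7 at [0.4512 0.3233 0.0093] yaw 88.28 F [-0.53 -0.13 -0.02] op 0.0509 grip 0.0
turn [-0.      0.      0.0005] shift [-0.0042  0.0027  0.0043]
```

Image scale and the absence of contact both suggest the real fingertips sit about 29 mm above the reported TCP. I'll lower in small steps and watch the force.

>>> {"op": "carry_out", "data": {
  "rows": [
    [0,0,0,0,0,0.03,-0.4],
    [0,0,0,0,0,0.05,-0.4],
    [0,0,0,0,0,0.07,-0.4],
    [0,0,0,0,0,0.085,-0.4],
    [0,0,0,0,0,0.085,-0.4]
  ]
}}

```text
t: 5.2
tool_pos: [0.4504, 0.3228, -0.0174]
tool_rot: [-2.254, -2.187, 0.003]
contact_force: [-0.5, 0.1, -0.6]
opening: 0.0598
grip_force: 0.0
```

>>> {"op": "carry_out", "data": {
  "rows": [
    [0,0,0,0,0,0,0.2],
    [0,0,0,0,0,0,0.5],
    [0,0,0,0,0,0,1],
    [0,0,0,0,0,0,1],
    [0,0,0,0,0,0,1]
  ],
  "force": 60
}}

```text
t: 5.7
tool_pos: [0.4518, 0.3237, -0.0155]
tool_rot: [2.254, 2.188, 0.002]
contact_force: [-0.2, 0.3, 2.4]
opening: 0.0249
grip_force: 60.8
```

```bash
python3 - <<'E'
from h import *
to([.452,.322,.008],88.2)
E
```

```text
t 5.7 at [ 0.4518  0.3237 -0.0155] yaw 88.29 F [-0.24  0.27  2.35] op 0.0249 grip 60.83162784576416
turn [ 0.0004 -0.0002  0.0005] shift [-0.0055  0.0009 -0.0785]
```

Gripped: opening 24.9 mm at 60 N. I lift, then carry it over the near compartment, turning to the 20° skew.

>>> {"op": "carry_out", "data": {
  "rows": [
    [0,0,0,0,0,-0.05,1],
    [0,0,0,0,0,-0.15,1],
    [0,0,0,0,0,-0.27,1],
    [0,0,0,0,0,-0.27,1]
  ]
}}

```text
t: 6.1
tool_pos: [0.4549, 0.3253, 0.0715]
tool_rot: [2.252, 2.186, 0.016]
contact_force: [0.4, 1.3, -1.3]
opening: 0.0248
grip_force: 60.4
```

```bash
python3 - <<'E'
from h import *
w=get_image("wrist");im=cv2.GaussianBlur(w["img"],(3,3),0).astype(int);s=im[...,2]-im[...,0]
for v in (180,200): 
    r=np.where(s[v,200:320]>25)[0]+200; print(v,r[0],r[-1])
r=np.where(s[100:220,250]>25)[0]+100; print("toe rows",r[0])
p=world(-.0631,.0635);print(p); to([*p,.065],123.74)
E
```

```text
180 244 275
200 234 284
toe rows 171
[ 0.43096065 -0.09458184]
t 6.15 at [0.4534 0.3245 0.0687] yaw 88.29 F [ 1.08  0.56 -3.24] op 0.0248 grip 60.38764715194702
turn [ 0.0021 -0.0005 -0.197 ] shift [-1.3986 -0.0329  0.0074]
```

>>> {"op": "carry_out", "data": {
  "rows": [
    [0,0,-0.1,-0.1,0,0,1],
    [0,0,-0.1,-0.25,0,0,1],
    [0,0,-0.1,-0.4,0,0,1],
    [0,0,-0.1,-0.55,0,0,1],
    [0,0,-0.1,-0.7,0,0,1]
  ]
}}

```text
t: 6.65
tool_pos: [0.4431, 0.1118, 0.0633]
tool_rot: [-1.882, -2.512, 0.003]
contact_force: [1.1, -0.2, -1.8]
opening: 0.0248
grip_force: 60.4
```

```bash
python3 - <<'E'
from h import *
p=world(-.0631,.0635);to([*p,.065],123.74)
E
```

```text
t 6.65 at [0.4431 0.1118 0.0633] yaw 106.32 F [ 1.11 -0.17 -1.8 ] op 0.0248 grip 60.35013198852539
turn [-0.0009 -0.0003 -0.0968] shift [-0.6488 -0.232  -0.0054]
```

>>> {"op": "carry_out", "data": {
  "rows": [
    [0,0,-0.097,-0.15,-0.05,-0.02,1],
    [0,0,-0.097,-0.3,-0.1,-0.02,1],
    [0,0,-0.097,-0.45,-0.16,-0.02,1],
    [0,0,-0.097,-0.6,-0.21,-0.02,1],
    [0,0,-0.097,-0.645,-0.23,-0.02,1]
  ]
}}

```text
t: 7.15
tool_pos: [0.4312, -0.0945, 0.0696]
tool_rot: [-1.485, -2.766, 0.002]
contact_force: [0.4, 0.6, -2.6]
opening: 0.0249
grip_force: 60.3
```

>>> {"op": "carry_out", "data": {
  "rows": [
    [0,0,0,0,0,0,1],
    [0,0,0,0,0,0,1],
    [0,0,0,0,0,0,1]
  ]
}}

```text
t: 7.45
tool_pos: [0.4322, -0.0906, 0.0699]
tool_rot: [-1.479, -2.769, -0.0]
contact_force: [0.0, 0.9, -2.8]
opening: 0.025
grip_force: 60.3
```

```bash
python3 - <<'E'
from h import *
p=world(-.0631,.0635);to([*p,-.006],123.74)
s=get_image("side")["img"];w=get_image("wrist")["img"];c=get_image("scene")["img"]
A=cv2.resize(c[190:310,240:450],(400,229));B=cv2.resize(s[100:200,190:330],(400,286));W=cv2.resize(w,(400,300))
o=np.zeros((600,800,3),np.uint8);o[:229,:400]=A;o[300:586,:400]=B;o[:300,400:]=W
cv2.imwrite("pics/over.png",o)
E
```

```text
t 7.45 at [ 0.4322 -0.0906  0.0699] yaw 123.8 F [ 0.01  0.9  -2.76] op 0.025 grip 60.34983158111572
turn [-0.0003 -0.0006  0.0003] shift [-0.0093 -0.0108  0.253 ]
```

View pics/over.png

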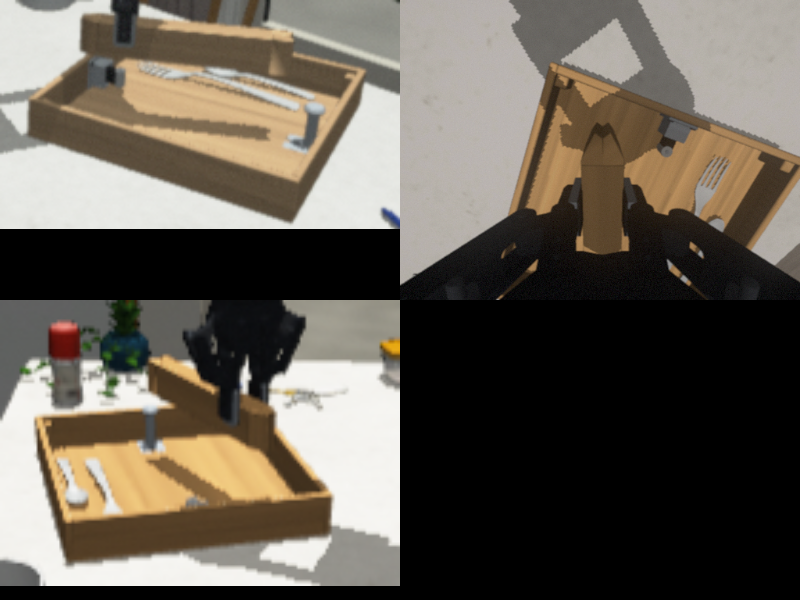

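The composite shows the divider held level and skewed over the empty near compartment, with the heel short of the peg cap and the cutlery untouched. Now lower it.

>>> {"op": "carry_out", "data": {
  "rows": [
    [0,0,0,0,-0.011,0.06,1],
    [0,0,0,0,-0.011,0.13,1],
    [0,0,0,0,-0.011,0.19,1],
    [0,0,0,0,-0.011,0.23,1],
    [0,0,0,0,-0.011,0.25,1]
  ]
}}

```text
t: 8.1
tool_pos: [0.4295, -0.0927, -0.0055]
tool_rot: [-1.479, -2.769, 0.0]
contact_force: [-0.3, 0.4, -1.4]
opening: 0.0248
grip_force: 60.4
```

>>> {"op": "carry_out", "data": {
  "rows": [
    [0,0,0,0,0,0,1],
    [0,0,0,0,0,0.005,1],
    [0,0,0,0,0,0.005,1]
  ]
}}

```text
t: 8.4
tool_pos: [0.431, -0.0938, -0.0049]
tool_rot: [1.48, 2.769, 0.0]
contact_force: [-0.3, -0.2, -1.3]
opening: 0.0247
grip_force: 60.4
```

```bash
cat >> h.py <<'E'
def st(L=.1646):
    o=get_obs();T=Rn.from_rotvec(o["tool_rot"]).as_matrix();x=T[:,0];p=o["tool_pos"]
    h=p[:2]-L*x[:2]/np.hypot(*x[:2])
    print("t",round(float(o["t"]),2),"z",p[2].round(4),"skew",(np.degrees(np.arctan2(x[1],x[0]))-90-YAW).round(2),"heel in tray mm",(tray(h)*1000).round(1)[0],"F tool",(T.T@o["contact_force"]).round(2),"Fworld",o["contact_force"].round(1),"M",o["wrist_torque"].round(2),"op",round(float(o["opening"]),4))
E
python3 - <<'E'
from h import *
st();p=world(-.0631,.0635);to([*p,-.0095],123.74)
E
```

```text
t 8.4 z -0.0049 skew 20.01 heel in tray mm [ -6.6 -90.4] F tool [ 0.04 -0.39  1.32] Fworld [-0.3 -0.2 -1.3] M [ 0.07  0.07 -0.02] op 0.0247
t 8.4 at [ 0.431  -0.0938 -0.0049] yaw 123.75 F [-0.34 -0.19 -1.33] op 0.0247 grip 60.36024570465088
turn [0.0003 0.0004 0.0001] shift [-0.0022 -0.0016  0.0154]
```

>>> {"op": "carry_out", "data": {
  "rows": [
    [0,0,0,0,0,0.005,1],
    [0,0,0,0,0,0.01,1],
    [0,0,0,0,0,0.012,1],
    [0,0,0,0,0,0.012,1]
  ]
}}

```text
t: 8.8
tool_pos: [0.4302, -0.0935, -0.0093]
tool_rot: [-1.481, -2.77, 0.0]
contact_force: [0.1, -0.2, -1.9]
opening: 0.025
grip_force: 60.4
```

```bash
python3 - <<'E'
from h import *
st()
E
```

```text
t 8.8 z -0.0093 skew 20.0 heel in tray mm [ -7.3 -90. ] F tool [-0.24 -0.05  1.92] Fworld [ 0.1 -0.2 -1.9] M [ 0.12  0.05 -0.01] op 0.025
```

>>> {"op": "carry_out", "data": {
  "rows": [
    [0,0,0,0,0,0.003,1],
    [0,0,0,-0.01,0,0.003,1],
    [0,0,0,-0.025,0,0.003,1],
    [0,0,0,-0.04,0,0.003,1],
    [0,0,0,-0.05,0,0.003,1]
  ]
}}

```text
t: 9.3
tool_pos: [0.4391, -0.1061, -0.0096]
tool_rot: [-1.481, -2.77, -0.001]
contact_force: [-2.3, 4.2, 7.3]
opening: 0.0248
grip_force: 61.4
```

```bash
python3 - <<'E'
from h import *
st()
E
```

```text
t 9.3 z -0.0096 skew 19.99 heel in tray mm [  -1.7 -104.3] F tool [ 4.79  0.43 -7.32] Fworld [-2.3  4.2  7.3] M [ 0.64  0.51 -0.07] op 0.0248
```

>>> {"op": "carry_out", "data": {
  "rows": [
    [0,0,0,0,0,-0.002,1],
    [0,0,0,0,0,-0.002,1]
  ]
}}

```text
t: 9.5
tool_pos: [0.439, -0.1066, -0.0096]
tool_rot: [1.481, 2.769, -0.001]
contact_force: [0.8, -1.2, 0.2]
opening: 0.0251
grip_force: 60.6
```

```bash
python3 - <<'E'
from h import *
st()
E
```

```text
t 9.5 z -0.0096 skew 20.0 heel in tray mm [  -1.9 -104.8] F tool [-1.41 -0.   -0.2 ] Fworld [ 0.8 -1.2  0.2] M [-0.1  -0.06  0.03] op 0.0251
```

>>> {"op": "carry_out", "data": {
  "rows": [
    [0,0,0,-0.004,0,0,1],
    [0,0,0,-0.007,0,0,1],
    [0,0,0,-0.007,0,0,1]
  ]
}}

```text
t: 9.8
tool_pos: [0.4397, -0.1077, -0.0096]
tool_rot: [-1.481, -2.77, -0.0]
contact_force: [-0.1, 1.4, 1.8]
opening: 0.0249
grip_force: 60.8
```

```bash
python3 - <<'E'
from h import *
st()
E
```

```text
t 9.8 z -0.0096 skew 20.0 heel in tray mm [  -1.4 -106. ] F tool [ 1.25  0.68 -1.81] Fworld [-0.1  1.4  1.8] M [0.31 0.2  0.05] op 0.0249
```

>>> {"op": "carry_out", "data": {
  "rows": [
    [0,0,0,-0.004,0,0,1],
    [0,0,0,-0.006,0,0,1],
    [0,0,0,-0.006,0,0,1]
  ]
}}

```text
t: 10.1
tool_pos: [0.4408, -0.1093, -0.0096]
tool_rot: [1.481, 2.77, 0.0]
contact_force: [-1.7, 1.9, 2.6]
opening: 0.0248
grip_force: 60.9
```

```bash
python3 -c "
from h import *
st()"
```

```text
t 10.1 z -0.0096 skew 20.0 heel in tray mm [  -0.7 -107.8] F tool [ 2.5  -0.4  -2.64] Fworld [-1.7  1.9  2.6] M [ 0.32  0.2  -0.02] op 0.0248
```

>>> {"op": "carry_out", "data": {
  "rows": [
    [0,0,0,-0.003,0,0,1],
    [0,0,0,-0.005,0,0,1],
    [0,0,0,-0.005,0,0,1]
  ]
}}

```text
t: 10.4
tool_pos: [0.4417, -0.1106, -0.0096]
tool_rot: [1.481, 2.77, -0.0]
contact_force: [-0.9, 2.6, 1.7]
opening: 0.0247
grip_force: 60.9
```

```bash
python3 -c "
from h import *
st()"
```

```text
t 10.4 z -0.0096 skew 20.0 heel in tray mm [  -0.2 -109.3] F tool [ 2.67  0.71 -1.7 ] Fworld [-0.9  2.6  1.7] M [0.37 0.24 0.02] op 0.0247
```

>>> {"op": "carry_out", "data": {
  "rows": [
    [0,0,0,-0.003,0,0,1],
    [0,0,0,-0.005,0,0,1],
    [0,0,0,-0.005,0,0,1]
  ]
}}

```text
t: 10.7
tool_pos: [0.4425, -0.1119, -0.0096]
tool_rot: [1.481, 2.77, -0.0]
contact_force: [-2.1, 2.4, 3.0]
opening: 0.025
grip_force: 60.9
```

```bash
python3 -c "
from h import *
st()"
```

```text
t 10.7 z -0.0096 skew 20.0 heel in tray mm [   0.3 -110.7] F tool [ 3.18 -0.39 -3.04] Fworld [-2.1  2.4  3. ] M [0.36 0.19 0.  ] op 0.025
```

>>> {"op": "carry_out", "data": {
  "rows": [
    [0,0,0,-0.003,0,0,1],
    [0,0,0,-0.004,0,0,1],
    [0,0,0,-0.004,0,0,1]
  ]
}}

```text
t: 11.0
tool_pos: [0.4431, -0.1128, -0.0096]
tool_rot: [-1.481, -2.771, 0.0]
contact_force: [-1.6, 2.6, 2.4]
opening: 0.025
grip_force: 60.9
```

```bash
python3 -c "
from h import *
st()"
```

```text
t 11.0 z -0.0096 skew 20.0 heel in tray mm [   0.6 -111.7] F tool [ 3.06  0.15 -2.43] Fworld [-1.6  2.6  2.4] M [0.43 0.25 0.01] op 0.025
```

>>> {"op": "carry_out", "data": {
  "rows": [
    [0,0,0,-0.003,0,0,1],
    [0,0,0,-0.005,0,0,1],
    [0,0,0,-0.005,0,0,1]
  ]
}}

```text
t: 11.3
tool_pos: [0.443, -0.1127, -0.0096]
tool_rot: [-1.48, -2.767, -0.002]
contact_force: [-6.4, 7.7, 8.1]
opening: 0.0244
grip_force: 61.7
```

```bash
python3 -c "
from h import *
st()"
```

```text
t 11.3 z -0.0096 skew 19.99 heel in tray mm [   0.6 -111.7] F tool [10.04 -1.06 -8.09] Fworld [-6.4  7.7  8.1] M [1.11 0.7  0.05] op 0.0244
```

>>> {"op": "carry_out", "data": {
  "rows": [
    [0,0,0,-0.003,0,0,1],
    [0,0,0,-0.004,0,0,1],
    [0,0,0,-0.004,0,0,1]
  ]
}}

```text
t: 11.6
tool_pos: [0.443, -0.1127, -0.0096]
tool_rot: [-1.478, -2.765, -0.004]
contact_force: [-8.2, 12.1, 12.7]
opening: 0.0246
grip_force: 62.2
```

```bash
python3 -c "
from h import *
st()
s=get_image('side');c=get_image('scene')
A=cv2.resize(c['img'][225:295,330:450],(700,408),interpolation=2)
cv2.imwrite('pics/heel.png',A)
X=[*world(0,-.112),.055];print(proj(c,[X]),proj(s,[X]))"
```

```text
t 11.6 z -0.0096 skew 19.99 heel in tray mm [   0.5 -111.6] F tool [ 14.72  -0.11 -12.65] Fworld [-8.2 12.1 12.7] M [1.6  1.07 0.04] op 0.0246
[[402.5921526  242.80557945]] [[242.45361796 136.8276336 ]]
```

The peg is felt: firm contact at about (0.5, -111.6) mm, 14.7 N. I ease it back to about 10 N.

>>> {"op": "carry_out", "data": {
  "rows": [
    [0,0,0,0.003,0,-0.002,1],
    [0,0,0,0.003,0,-0.002,1]
  ]
}}

```text
t: 11.9
tool_pos: [0.4429, -0.1128, -0.0096]
tool_rot: [-1.479, -2.768, -0.002]
contact_force: [-4.2, 7.6, 5.0]
opening: 0.0246
grip_force: 61.3
```

```bash
python3 -c "
from h import *
st()"
```

```text
t 11.9 z -0.0096 skew 20.02 heel in tray mm [   0.6 -111.7] F tool [ 8.62  0.76 -4.98] Fworld [-4.2  7.6  5. ] M [0.97 0.48 0.03] op 0.0246
```

View pics/heel.png

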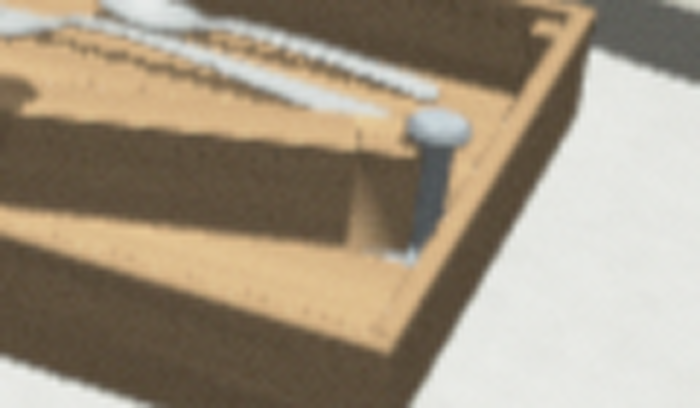

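The crop shows the heel notch up against the peg under its cap. Now I swing about the peg in 1.2° rows.

>>> {"op": "carry_out", "data": {
  "rows": [
    [0,0,0.0067,-0.001,0.0115,0,1],
    [0,0,0.0133,-0.0015,0.023,0,1],
    [0,0,0.02,-0.002,0.0345,0,1],
    [0,0,0.0267,-0.003,0.046,0,1],
    [0,0,0.0333,-0.004,0.0575,0,1]
  ]
}}

```text
t: 12.4
tool_pos: [0.4579, -0.1054, -0.0095]
tool_rot: [-1.624, -2.686, 0.002]
contact_force: [-4.5, 2.3, 2.7]
opening: 0.0247
grip_force: 61.1
```

```bash
python3 -c "
from h import *
st()"
```

```text
t 12.4 z -0.0095 skew 13.96 heel in tray mm [   0.2 -113.2] F tool [ 4.19 -2.95 -2.73] Fworld [-4.5  2.3  2.7] M [ 0.2   0.68 -0.05] op 0.0247
```

>>> {"op": "carry_out", "data": {
  "rows": [
    [0,0,0,-0.003,0,0,1],
    [0,0,0,-0.004,0,0,1],
    [0,0,0,-0.004,0,0,1]
  ]
}}

```text
t: 12.7
tool_pos: [0.4583, -0.1052, -0.0096]
tool_rot: [-1.623, -2.685, -0.002]
contact_force: [-4.6, 7.1, 6.0]
opening: 0.0248
grip_force: 61.4
```

```bash
python3 -c "
from h import *
st()"
```

```text
t 12.7 z -0.0096 skew 13.94 heel in tray mm [   0.6 -113. ] F tool [ 8.41 -0.76 -5.97] Fworld [-4.6  7.1  6. ] M [ 1.02  0.68 -0.36] op 0.0248
```

>>> {"op": "carry_out", "data": {
  "rows": [
    [0,0,0.0067,-0.001,0.0115,0,1],
    [0,0,0.0133,-0.0015,0.023,0,1],
    [0,0,0.02,-0.0025,0.0345,0,1],
    [0,0,0.0267,-0.0035,0.046,0,1]
  ]
}}

```text
t: 13.1
tool_pos: [0.4704, -0.1001, -0.0096]
tool_rot: [-1.733, -2.614, 0.001]
contact_force: [-8.7, 4.8, 7.1]
opening: 0.0246
grip_force: 61.6
```

```bash
python3 -c "
from h import *
st()"
```

```text
t 13.1 z -0.0096 skew 9.16 heel in tray mm [ 1.000e-01 -1.137e+02] F tool [ 7.87 -6.16 -7.06] Fworld [-8.7  4.8  7.1] M [ 0.71  1.1  -0.12] op 0.0246
```

>>> {"op": "carry_out", "data": {
  "rows": [
    [0,0,0,-0.002,0,-0.002,1],
    [0,0,0.0067,-0.0025,0.0115,-0.002,1],
    [0,0,0.0133,-0.003,0.023,-0.002,1],
    [0,0,0.0133,-0.003,0.023,-0.002,1]
  ]
}}

```text
t: 13.5
tool_pos: [0.4775, -0.0975, -0.0096]
tool_rot: [-1.788, -2.577, -0.002]
contact_force: [-4.8, 6.8, 2.0]
opening: 0.0245
grip_force: 61.1
```

```bash
python3 -c "
from h import *
st()"
```

```text
t 13.5 z -0.0096 skew 6.74 heel in tray mm [   0.7 -113.9] F tool [ 8.04 -2.12 -1.91] Fworld [-4.8  6.8  2. ] M [ 1.01  0.62 -0.47] op 0.0245
```

>>> {"op": "carry_out", "data": {
  "rows": [
    [0,0,0.005,-0.001,0.0085,0,1],
    [0,0,0.01,-0.0015,0.017,0,1],
    [0,0,0.0145,-0.002,0.025,0,1],
    [0,0,0.0145,-0.002,0.025,0,1]
  ]
}}

```text
t: 13.9
tool_pos: [0.4846, -0.0954, -0.0096]
tool_rot: [-1.846, -2.535, -0.001]
contact_force: [-4.4, 7.9, 3.2]
opening: 0.0247
grip_force: 61.2
```

```bash
python3 -c "
from h import *
st()"
```

```text
t 13.9 z -0.0096 skew 4.13 heel in tray mm [   0.6 -114.2] F tool [ 8.88 -1.8  -3.19] Fworld [-4.4  7.9  3.2] M [ 1.03  0.63 -0.41] op 0.0247
```

>>> {"op": "carry_out", "data": {
  "rows": [
    [0,0,0.004,0,0.007,0,1],
    [0,0,0.008,-0.0005,0.014,0,1],
    [0,0,0.008,-0.0005,0.014,0,1]
  ]
}}

```text
t: 14.2
tool_pos: [0.4877, -0.0945, -0.0095]
tool_rot: [-1.876, -2.512, 0.002]
contact_force: [-7.3, 7.0, 5.8]
opening: 0.025
grip_force: 61.4
```

```bash
python3 -c "
from h import *
st()"
```

```text
t 14.2 z -0.0095 skew 2.76 heel in tray mm [   0.  -114.4] F tool [ 8.78 -5.05 -5.7 ] Fworld [-7.3  7.   5.8] M [ 0.78  1.21 -0.09] op 0.025
```

>>> {"op": "carry_out", "data": {
  "rows": [
    [0,0,0.003,0,0.0055,-0.0015,1],
    [0,0,0.0065,0,0.0115,-0.0015,1],
    [0,0,0.0065,0,0.0115,-0.0015,1]
  ]
}}

```text
t: 14.5
tool_pos: [0.4918, -0.0935, -0.0095]
tool_rot: [-1.904, -2.493, -0.001]
contact_force: [-4.0, 6.4, 0.8]
opening: 0.0249
grip_force: 60.7
```

```bash
python3 -c "
from h import *
st()"
```

```text
t 14.5 z -0.0095 skew 1.51 heel in tray mm [   0.6 -114.5] F tool [ 7.21 -2.2  -0.76] Fworld [-4.   6.4  0.8] M [ 0.87  0.5  -0.5 ] op 0.0249
```

>>> {"op": "carry_out", "data": {
  "rows": [
    [0,0,0.003,-0.001,0.0055,0,1],
    [0,0,0.0065,-0.002,0.0115,0,1],
    [0,0,0.0065,-0.002,0.0115,0,1]
  ]
}}

```text
t: 14.8
tool_pos: [0.4947, -0.0929, -0.0095]
tool_rot: [-1.927, -2.472, 0.0]
contact_force: [-6.2, 7.1, 3.2]
opening: 0.0247
grip_force: 61.0
```

```bash
python3 -c "
from h import *
st()"
```

```text
t 14.8 z -0.0095 skew 0.37 heel in tray mm [   0.2 -114.6] F tool [ 8.46 -4.32 -3.09] Fworld [-6.2  7.1  3.2] M [ 0.94  0.85 -0.27] op 0.0247
```

>>> {"op": "carry_out", "data": {
  "rows": [
    [0,0,0.0015,-0.001,0.003,0,1],
    [0,0,0.003,-0.001,0.0055,0,1],
    [0,0,0.003,-0.001,0.0055,0,1]
  ]
}}

```text
t: 15.1
tool_pos: [0.4963, -0.0925, -0.0095]
tool_rot: [-1.939, -2.463, -0.0]
contact_force: [-4.7, 7.7, 2.8]
opening: 0.0252
grip_force: 61.0
```

```bash
python3 - <<'E'
from h import *
st()
w=get_image("wrist");im=w["img"].astype(int)
for v in range(128,190,4):
    print(v,"".join("w" if p[2]-p[0]>25 else "#" if p.max()<45 else "+" if p.max()<100 else "." for p in im[v,215:300]))
E
```

```text
t 15.1 z -0.0095 skew -0.18 heel in tray mm [   0.3 -114.6] F tool [ 8.61 -2.78 -2.74] Fworld [-4.7  7.7  2.8] M [ 1.18  0.87 -0.35] op 0.0252
128 wwwwwwwwwwwww.................................................wwwwwwwwwwwwwwwwwwwwwww
132 wwwwwwwwwwwww.................................................wwwwwwwwwwwwwwwwwwwwwww
136 wwwwwwwwwwwwwwwwwwwwwwwwwww++++#++#+++#+++++###+wwwwwwwwwwwwwwwwwwwwwwwwwwwwwwwwwwwww
140 wwwwwwwwwwwwwwwwwwwwwwwwwwww+#+++##++++++#+#+##+wwwwwwwwwwwwwwwwwwwwwwwwwwwwwwwwwwwww
144 wwwwwwwwwwwwwwwwwwwwwwwwwwww++................++wwwwwwwwwwwwwwwwwwwwwwwwwwwwwwwwwwwww
148 wwwwwwwwwwwwwwwwwwwwwwwwwww......................wwwwwwwwwwwwwwwwwwwwwwwwwwwwwwwwwwww
152 wwwwwwwwwwwwwwwwwwwwwwwww.........................wwwwwwwwwwwwwwwwwwwwwwwwwwwwwwwwwww
156 wwwwwwwwwwwwwwwwwwwwwwwwww........................wwwwwwwwwwwwwwwwwwwwwwwwwwwwwwwwwww
160 wwwwwwwwwwwwwwwwwwwwwwwwwwww....................+wwwwwwwwwwwwwwwwwwwwwwwwwwwwwwwwwwww
164 wwwwwwwwwwwwwwwwwwwwwwwwwwwwwwww............+wwwwwwwwwwwwwwwwwwwwwwwwwwwwwwwwwwwwwwww
168 wwwwwwwwwwwwwwwwwwwwwwwwwwwwwwwwwwwwwwwwwwwwwwwwwwwwwwwwwwwwwwwwwwwwwwwwwwwwwwwwwwwww
172 wwwwwwwwwwwwwwwwwwwwwwwwwwwwwwwwwwwwwwwwwwwwwwwwwwwwwwwwwwwwwwwwwwwwwwwwwwwwwwwwwwwww
176 wwwwwwwwwwwwwwwwwwwwwwwwwwwwwwwwwwwwwwwwwwwwwwwwwwwwwwwwwwwwwwwwwwwwwwwwwwwwwwwwwwwww
180 wwwwwwwwwwwwwwwwwwwwwwwwwwwwwwwwwwwwwwwwwwwwwwwwwwwwwwwwwwwwwwwwwwwwwwwwwwwwwwwwwwwww
184 wwwwwwwwwwwwwwwwwwwwwwwwwwwwwwwwwwwwwwwwwwwwwwwwwwwwwwwwwwwwwwwwwwwwwwwwwwwwwwwwwwwww
188 wwwwwwwwwwwwwwwwwwwwwwwwwwwwwwwwwwwwwwwwwwwwwwwwwwwwwwwwwwwwwwwwwwwwwwwwwwwwwwwwwwwww
```

```bash
python3 - <<'E'
from h import *
w=get_image("wrist");g=cv2.cvtColor(cv2.bilateralFilter(w["img"],5,25,3),cv2.COLOR_BGR2GRAY).astype(int)
print("cols 214..304 step 3")
for v in range(146,206,3): print(v," ".join("%3d"%x for x in g[v,214:304:3]))
E
```

```text
cols 214..304 step 3
146 169 164 165 173 173 107 106 103 100  98 131 133 132 132 131 131  92  95  98  96  93  91  94  96  96  95  95  97  96  95
149 168 165 163 145 122 107 107 104 101 117 132 132 129 125 130 131 129  98  97  95  93  92  94  96  96  94  94  96  97  94
152 169 164 163 105 104 106 107 103 101 128 131 130 121 118 123 129 130 100  97  95  93  91  94  96  96  95  94  97  97  94
155 169 160 136 102 104 105 107 105 100 125 130 129 121 120 124 129 128 105  96  94  92  91  93  95  96  94  94  97  95  94
158 168 129  99 101 103 105 106 103 101 113 129 129 126 124 126 129 127  70  78  94  92  92  94  96  97  94  95  96  97  94
161 169 124  96 101 104 104 105 103 101 100 125 128 128 128 128 126  93  61  61  86  92  91  94  97  95  94  95  97  97  94
164 127 100  97 101 104 106 106 103 101  98  97 106 126 126 125  74  61  61  61  62  90  91  94  97  95  95  95  97  97  93
167 101  98  96 101 102 105 106 103 100  99  88  57  55  54  56  56  60  61  61  60  82  92  94  96  96  95  95  96  96  94
170 100  96  96  99 103 105 106 102 101  97  63  58  73  57  54  56  59  62  70  62  64
[... 700 characters left out ...]
  96  98 101 100  99  89  99 102 104 106 106 107  70  93  97  95  95  96  95  94
191  99  96  95  97 101 104 104  95  74  98  99 100 101 100  98  92 103 104 105 107 106 106  89  87  96  95  96  96  97  94
194  99  97  94  97 101 102 103  78  95  99 101 100 100  99  99  94 104 106 107 106 106 105 102  78  95  96  95  98  96  95
197  99  97  95  97 100 102 102  81 101 100 101 101 100  99  99  96 105 106 105 105 104 105 104  92  94  96  96  97  96  95
200  99  97  95  97 101 102  92  97 101 100 100  99  99  98  99  98 104 104 105 104 103 104 105 102  89  96  96  97  96  95
203  99  97  95  96 100 101  92  99 100  99  99  98 100 100 102 100 104 104 104 105 104 106 106 106  94  95  96  96  95  95
```

```bash
python3 - <<'E'
from h import *
st()
w=get_image("wrist")
print("roller",tray(cast(w,[[252,154.5]],.035))*1000)
print("toe tips top, notch",tray(cast(w,[[249.5,169],[268,169],[258.8,177]],.044))*1000)
print("bar at row200",tray(cast(w,[[232.5,200],[286,200]],.044))*1000)
E
```

```text
t 15.2 z -0.0095 skew -0.18 heel in tray mm [   0.3 -114.6] F tool [ 9.61 -1.81 -2.59] Fworld [-4.   8.9  2.7] M [ 1.12  0.85 -0.34] op 0.0247
roller [[ -0.26906198 102.41023844]]
toe tips top, notch [[-1.1831886  97.26811843]
 [ 7.06967241 97.25490878]
 [ 2.9574452  93.60248578]]
bar at row200 [[-9.19081243 82.75106173]
 [15.45828466 82.72395541]]
```

The toe stands about 3 mm past the roller's line, near the notch's lip. I ease back by 0.8° so it seats centrally.

>>> {"op": "carry_out", "data": {
  "rows": [
    [0,0,-0.002,0,-0.004,0,1],
    [0,0,-0.0045,0,-0.008,0,1],
    [0,0,-0.0045,0,-0.008,0,1]
  ]
}}

```text
t: 15.55
tool_pos: [0.494, -0.093, -0.0095]
tool_rot: [-1.922, -2.477, -0.001]
contact_force: [-5.1, 8.4, 2.5]
opening: 0.0247
grip_force: 61.0
```

```bash
python3 - <<'E'
from h import *
st()
w=get_image("wrist");g=cv2.cvtColor(cv2.bilateralFilter(w["img"],5,25,3),cv2.COLOR_BGR2GRAY).astype(int)
print("cols 226..286 step 2")
for v in list(range(146,188,3))+[200]: print(v," ".join("%3d"%x for x in g[v,226:288:2]))
E
```

```text
t 15.55 z -0.0095 skew 0.64 heel in tray mm [   0.3 -114.6] F tool [ 9.43 -2.81 -2.47] Fworld [-5.1  8.4  2.5] M [ 1.2   0.75 -0.31] op 0.0247
cols 226..286 step 2
146 101 102 104 104 106 106 106 102 101 101 100  85  52 105 129 132 131 131 130 127  97  51  85  96  96  95  93  90  90  91  94
149 101 101 103 104 105 107 106 103 101 100  98  91 127 130 131 130 131 131 131 130 129 122  87  95  95  94  94  91  90  93  95
152  99 102 103 105 106 107 106 103 102 100  99 123 130 130 130 126 119 123 128 130 129 129 115  97  96  95  94  91  92  92  92
155  97 101 104 105 105 106 105 104 101 100 101 127 130 130 127 121 118 116 118 128 129 129 126  97  97  95  93  91  92  92  94
158  98 101 103 104 106 106 105 103 100 100 102 126 128 129 127 120 118 118 120 126 128 128 122  97  97  95  94  89  91  92  95
161  98 100 102 104 104 106 105 103 101 100  99 121 127 128 129 126 125 125 126 127 128 126  98  93  96  95  93  92  91  92  94
164  98 101 103 105 106 106 104 102 100  98  80  61 114 127 128 128 128 127 128 127 125  98  60  83  94  94  92  91  91  93  95
167  98 100 102 104 105 106 106 103 100 
[... 283 characters left out ...]
  57  58  61  71  92  98  96  71  60  75  91  91  92  93  95
176  96 100 102 103 104 105 104  98  62  56  79  88  89  89  89  87  75  72  90  97  98  98  99  96  61  61  84  90  91  93  96
179  97  99 101 103 104 105 104  70  61  70  88  91  91  92  93  93  86  82  95  97  98  99  99  98  84  64  66  88  92  94  95
182  96  99 101 102 104 104  93  61  63  90  92  93  94  96  96  96  90  86  96  98  99 100 101 102 101  85  64  83  90  95  96
185  95  99 100 102 104 100  67  66  88  93  95  96  98  98  98  98  95  91  97  99 101 102 103 105 105 102  78  65  88  93  96
200  94  98 100  94  90 101 101 100  99  99 100 101 100 100  99 100  99 100 105 105 105 104 104 104 104 104 104 104 104  94  90
```

The roller is now centred on the notch (col 258.5 against apex 259) and sits deeper. Clicked in, so I let go gently and rise.

>>> {"op": "carry_out", "data": {
  "rows": [
    [0,0,0,0,-0.002,0,1],
    [0,0,0,0,-0.002,0,0.3],
    [0,0,0,0,-0.002,0,0.06],
    [0,0,0,0,-0.002,0,0.06],
    [0,0,0,0,-0.002,0,0.06]
  ]
}}

```text
t: 16.1
tool_pos: [0.4963, -0.0959, -0.0077]
tool_rot: [1.924, 2.482, 0.0]
contact_force: [0.6, -0.5, 0.1]
opening: 0.0403
grip_force: 0.0
```

```bash
python3 - <<'E'
from h import *
st()
E
```

```text
t 16.1 z -0.0077 skew 0.68 heel in tray mm [   2.  -117.9] F tool [-0.64  0.42 -0.09] Fworld [ 0.6 -0.5  0.1] M [-0.03  0.   -0.01] op 0.0403
```

>>> {"op": "carry_out", "data": {
  "rows": [
    [0,0,0,0,0,-0.05,0.06],
    [0,0,0,0,0,-0.15,0.06],
    [0,0,0,0,0,-0.3,0.06],
    [0,0,0,0,0,-0.5,0.06],
    [0,0,0,0,0,-0.6,0.06]
  ]
}}

```text
t: 16.6
tool_pos: [0.4966, -0.0958, 0.1766]
tool_rot: [1.922, 2.48, 0.002]
contact_force: [0.5, -0.1, -0.6]
opening: 0.0399
grip_force: 0.0
```

```bash
python3 - <<'E'
from h import *
st()
w=get_image("wrist");pickle.dump(w,open("end.pkl","wb"))
im=cv2.GaussianBlur(w["img"],(3,3),0);g=cv2.cvtColor(im,cv2.COLOR_BGR2GRAY).astype(int)
k=[*world(0,.098),.035];p=proj(w,[k,[*world(0,0),.044],[*world(0,-.1),.044]]);print(p.round(1))
u,v=p[0].astype(int)
for r in range(v-16,v+26,2): print(r," ".join("%3d"%x for x in g[r,u-26:u+28:2]))
E
```

```text
t 16.6 z 0.1766 skew 0.69 heel in tray mm [   2.3 -117.8] F tool [-0.27  0.46  0.64] Fworld [ 0.5 -0.1 -0.6] M [ 0.02 -0.   -0.  ] op 0.0399
[[257.  129.9]
 [256.  214.6]
 [255.3 286.8]]
113 142 140 137 138 137 134 135 107  89  95  98  99  97  97  98  97  99  98  93  77  77  78  77  77  78  76  76
115 143 140 136 138 138 134 127  92  88  96  97  99  97  97  97  99  99  99  94  77  77  78  76  77  78  77  75
117 142 140 137 137 137 126 101  85  87  87  86  73  58  57  58  61  74  81  79  76  76  79  76  78  78  76  75
119 131 139 138 138 135 116  84  84  84  82  79  61  33  30  30  33  63  75  74  75  76  79  77  77  78  78  77
121  96 124 134 138 115  86  79  83  83  82  79  64  49  62  61  46  67  78  74  74  76  78  76  76  77  75  75
123  80  93 106 130 105  77  79  84  84  82  78  74  91 103 102  88  75  78  74  75  77  78  77  78  77  75  76
125  81  80  81 108  97  76  80  83  85  82  80  91 104 101 102 103  85  78  76  73  75  79  77  77  76  76  76
127  81  80  80  81  80  77  79  83  83  82  81  97 104 100 100 103  90  77  76  74  77  79  76  77  77  76  73
129  81  79  78  
[... 738 characters left out ...]
  78  78  78  77  77  76  77
143  83  81  79  80  79  77  79  83  78  79  81  80  80  84  87  86  86  85  77  73  78  78  78  79  79  78  76
145  82  81  80  81  80  75  80  82  81  83  81  81  81  85  87  86  86  86  85  76  78  79  79  80  78  78  76
147  82  82  81  79  80  78  80  81  78  81  82  83  83  85  85  85  86  88  87  78  78  78  78  78  78  78  77
149  83  81  79  79  79  78  80  81  79  83  84  84  83  83  83  85  87  89  87  79  79  79  78  78  79  78  75
151  80  81  81  81  79  78  81  82  78  81  82  81  80  79  76  77  79  78  76  74  79  79  78  80  78  78  76
153 105  99 105  90  80  78  80  82  77  81  82  82  80  77  78  77  79  77  77  75  78  79  80  81  79  78  78
```

Free of the tool, the roller is still centred in the toe notch, so I hand the job in.

```bash
python3 -c "
from station import finish_job
print(finish_job())"
```

```text
the job is handed in; nothing more can be done
None
```

The divider is home in the tray: heel bedded on the peg under its cap, roller centred in the toe notch, arm clear, handed in at about 17 s. The push along the divider peaked at 14.7 N as the notch bedded (about 19 N at the wrist with the press on the tray floor, over your 15 N limit if that counts), the swing ran at roughly 4 to 10 N, and it overshot line by about 0.8° before I eased it back to seat.

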